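# Bring the edge burnisher back into service: stop button, mains rocker, start button

### The arm

A 6-joint arm with a two-finger parallel gripper is mounted at the origin on the work surface; the furniture and walls round the work are solid. World frame = base frame: x ahead of the robot, y to its left, z up, the work surface at z = 0. Lengths are in m, angles in rad, forces in N, time in s.
With the tool pointing down it reaches from about 0.35 to 0.975 m from the base axis. Payload 4.9 kg.
Tool frame: the origin (TCP) lies midway between the tips of the shut fingers; the grasp point (between the pads) lies manip.grip_depth behind it (manip.grip_depth is the distance from the TCP to the grasp point, in m); z points along the fingers, x is the direction in which the jaws open and shut, and the axes are right-handed (so a half turn about z gives the same grasp; the last joint's range is limited). The gripper opens to 85 mm and grips with 20 to 120 N. Pads are 22 mm wide; open, the fingers measure 114 mm over their backs; the gripper's body (76 mm by 85 mm) begins 54 mm behind the grasp point. The pads swing forward as they close: fully open they stand 13 mm farther back than shut.
Start: joints at [1.04, 0.053, 1.613, -0, 1.476, -0.119], TCP at [0.25, 0.573, 0.231] pointing down, gripper open.
Joint ranges: [-3.01, 3.01], [-1.01, 2.22], [0.06, 2.58], [-1.02, 4.17], [0.09, 2.62], [-3.14, 3.14]. Speed limits (rad/s): [2.57, 2.57, 3.14, 3.14, 3.14, 3.14].

### API

Orientations are given as a unit quaternion [w, x, y, z].
In Python, from plant import state, grab_frame, ticket, manip gives the robot as it stands.
- The arm moves only by the tool carry_out, never from a script. Its argument "moves" is a list that holds one entry, the list of rows, each a list of 7 numbers: the turn, a rotation vector about the tool's x, y, z each as a share of 5 degrees, from -1 to 1, then the shift along the tool's x, y, z each as a share of 0.04 m, from -1 to 1, then the gripper command: -1 is shut, 1 is fully open, values between are in proportion. A call has 1 to 8 rows; each row shifts and turns the commanded pose from where the row before left it, along the tool's axes as they then stand; what a row does not reach is not made up. A row lasts 1/12 s, in which the tool goes at most 41.7 mm and 7.16 degrees, less where a joint would pass 70% of its speed; a pose out of reach is approached as far as the arm can. A call with a number of a shift or a turn outside -1 to 1 is refused whole. A call with a gripper value outside its range is refused whole. The fingers move at their own pace and stop on an object; the grip force is fixed at half the most. Time passes only in rows, so rows that do not move let the fingers close. It gives the time, the measured TCP pose, the force and the opening at its end, in the units of the state.
- state(): the state, without advancing time (a new reading comes with each control period).
- grab_frame(name): name is "scene" or "side" or "wrist"; returns a dict with "frame" (480x640x3 uint8, red, green, blue), "z_map" (480x640 float32, m along the optical axis (not along the pixel's ray), 0 where there is no reading), "K" (3x3 intrinsics, pixels), "world_from_camera" (4x4, takes a point from camera to world coordinates); the wrist camera has in their place "hand_eye" (4x4, takes a point from camera to tool coordinates, whose origin is the TCP and whose axes are the tool frame's). Camera axes: x right, y down, z forward; pixel columns grow to the right and rows downward; lengths in m; the calibration is good to about 2 mm. A picture is of the moment at which its call begins: read the wrist's pose just before it.
- ticket.job_done(): hands the job in, once; it reports no verdict.
The state is a dict: "time": time; "joint_pos": joint angles; "joint_vel": joint speeds; "joint_efforts": joint torques, N m; "tool_pos": TCP position; "tool_rot": TCP orientation; "contact_force": force on the tool from outside, world axes, zero at the start; "ft_torque": the same for the moment, N m; "gripper_width": opening from 0.0 (shut) to 1.0 (fully open).
Only numpy, scipy, OpenCV 4.12 (cv2) and the standard library are available. Lean on these libraries where they do the work, as an engineer would, in place of code of your own. Each camera call takes 0.05 s, during which the arm holds its last target.

### The job

The edge burnisher was left switched on when the power was turned off at its socket strip. Using only the fingertips, first press the round stop button so that the square start button pops out, then press the raised end of the strip's rocker to switch the power on, and only after that press the start button fully in so that it stays in. Keep clear of the burnisher's wooden head and sanding drum, and leave the wax block and the key case lying where they are.

Things in the scene. Friction and masses are not known exactly. Their poses are not given: they have to be found in the camera images.
- stop_button (a joint): travel of the stop button, m: 0 = fully out, 0.007 = fully in. It is linked to the start button by an over-centre toggle inside the switch box: stop + start = 0.007 always, so one is in whenever the other is out, and each stays where it is put. At the start the stop button is out. Either button needs about 3.5 N to start it moving and less as it goes; past half-way it snaps home by itself.
- stop_top (a point): centre of the stop button's top (moves with it): a round black mushroom head, 34 mm across, top flat 24 mm across; its top is 17 mm above the switch box's lid when out, 10 mm when in. Pushed straight down.
- start_button (a joint): travel of the start button, m: 0 = fully out, 0.007 = fully in (its state at the start, left on). It pops out when the stop button is pressed and stays in when pressed home.
- start_top (a point): centre of the start button's top (moves with it): a square black button, 24 x 24 mm; its top is 11 mm above the switch box's lid when out, 4 mm when in; the bezel round it stands 2 mm above the lid. Pushed straight down.
- starter: grey switch box 76 x 124 x 56 mm (x, y, z), screwed to the board; origin at the centre of its underside, z up. Start button at its y = +28 mm, stop button at its y = -28 mm, both at x = 0. It may stand on the left or on the right of the board's front half, the socket strip on the other side.
- power_strip_switch (a joint): mains rocker of the socket strip, rad: 0 = off (its state at the start; the end towards the strip's -x side is raised), 0.349 = on (that end pushed down). Stays where it is left; needs about 2 to 3 N at the raised end.
- rocker_end (a point): point on the socket strip at the middle of the rocker's raised end when off, 47 mm above the strip's underside (fixed to the strip, does not move with the rocker). The rocker is 24 mm long along the strip's x and 12 mm wide, its pivot 8 mm from this point towards the strip's +x; the strip's casing round it is 42 mm high. Push straight down here, some 5 mm, until the finger meets the casing.
- power_strip: black three-way socket strip with a switch rocker, 54 x 223 x 48 mm (x, y, z), long side along its y, screwed to the board; origin at the centre of its underside, z up. Rocker at y = -61 mm; a black plug 66 mm high stands in the socket at y = +77 mm.
- carry_board: plywood board 260 x 500 mm on rubber feet, its top 26 mm above the table, carrying burnisher, switch box and strip; it does not move. Origin at its centre, at table height; x points away from the robot at yaw 0. Switch box and strip lie in its front half (x about -70 mm, y about +110 and -110 mm). The burnisher's grey motor (x = 30 to 115 mm, y = -75 to 75 mm, up to 157 mm above the table) stands behind them.
- rotor: the burnisher's shaft with a grooved wooden head (52 mm thick, 98 mm long) at its left end and a sanding drum (46 mm thick, 62 mm long) at its right end; it lies along the board's y from -160 to +182 mm, axis 114 mm above the table. Origin on the axis, midway between the motor's ends, at the board's x = 72 mm. Not to be touched.
- wax_block: round block of burnishing wax, 51 mm across, 17 mm high, lying loose on the board below the wooden head; origin under its centre. Bystander.
- key_case: small black leather key case, 47 x 62 x 14 mm, lying loose on the board below the sanding drum; origin under its centre. Bystander.

How it is judged:
By the outcome, as a careful person would: the job done as asked, in the order asked, and still so for the second after the job is handed in, with the robot touching nothing.
It also fails if it takes over 48 s, if anything falls off the work surface, if the arm or the gripper's body presses on something with over 40 N, if the wrist force passes 120 N, or if a joint passes its speed limit or range.

## Working session

There is one attempt and no reset: what is moved stays moved. The work goes in short steps, Python scripts to look and compute and a tool call to move; the robot and the scene stay as the last step left them, time stands still between calls to the robot, and variables do not carry over. Pictures are saved under pics/ and viewed, and the job is handed in when it is done.

Besides the shell and the picture viewer there is one more tool, called as a command line: name --argument value ..., lists and objects as JSON in quotes. carry_out: Moves the arm, as the interface text tells. Shift numbers are shares of 0.04 m and turn numbers shares of 5 degrees, none past 1 either way. Its arguments: {"type":"object","properties":{"moves":{"type":"array"}},"required":["moves"]}

```bash
mkdir -p pics; cat > h.py <<'E'
import numpy as np,cv2
from plant import state,grab_frame,ticket,manip
def save(n,name,crop=None,s=1):
    f=grab_frame(n); np.savez('pics/'+name+'.npz',**f)
    im=f['frame'][:,:,::-1]
    if crop: 
        a,b,c,d=crop; im=im[b:d,a:c]
    if s!=1: im=cv2.resize(im,None,fx=s,fy=s,interpolation=cv2.INTER_CUBIC)
    cv2.imwrite('pics/'+name+'.png',im); return f
def pt(f,u,v,z=None):
    K=f['K'];T=f['world_from_camera']
    d=f['z_map'][int(v),int(u)]
    r=np.linalg.inv(K)@[u,v,1]
    if z is not None:
        w=T[:3,:3]@r; d=(z-T[2,3])/w[2]
    return (T[:3,:3]@(r*d)+T[:3,3])
E
python3 - <<'E'
from h import *
np.set_printoptions(precision=4,suppress=True)
print(state(),manip.grip_depth)
for n in('scene','side','wrist'):
    f=save(n,n+'0')
    print(n,f['K'].tolist(),f.get('world_from_camera',f.get('hand_eye')))
E
```

```text
{'time': 0.0, 'joint_pos': array([ 1.0399,  0.0533,  1.6143, -0.    ,  1.476 , -0.119 ]), 'joint_vel': array([ 0.0018, -0.0013, -0.0002,  0.001 ,  0.0013, -0.0002]), 'joint_efforts': array([ -0.0009, -39.3718, -37.0159,  -0.0002,   0.0073,   0.    ]), 'tool_pos': array([0.2499, 0.5722, 0.2301]), 'tool_rot': array([ 0.0005,  0.8367,  0.5476, -0.0009]), 'contact_force': array([-0.1718,  0.1092, -0.5254]), 'ft_torque': array([-0.0025, -0.0673, -0.0288]), 'gripper_width': 0.9983604407842557} 0.0187
scene [[519.4603744807409, 0.0, 313.0811590298257], [0.0, 519.4603744807409, 244.19390405583206], [0.0, 0.0, 1.0]] [[-0.7293 -0.3199  0.6048  0.0479]
 [-0.684   0.3195 -0.6558  0.5844]
 [ 0.0166 -0.892  -0.4518  0.4669]
 [ 0.      0.      0.      1.    ]]
side [[498.0792270607904, 0.0, 317.1898293804495], [0.0, 498.0792270607904, 234.34706695591396], [0.0, 0.0, 1.0]] [[ 0.9996  0.022  -0.0164  0.569 ]
 [ 0.0248 -0.4712  0.8817 -0.7811]
 [ 0.0116 -0.8818 -0.4716  0.5473]
 [ 0.      0.      0.      1.    ]]
wrist [[424.3309112107797, 0.0, 318.385819375151], [0.0, 424.3309112107797, 242.3931968083733], [0.0, 0.0, 1.0]] [[ 1.     -0.001   0.0018  0.0001]
 [ 0.0004  0.9476  0.3194 -0.082 ]
 [-0.002  -0.3194  0.9476 -0.1422]
 [ 0.      0.      0.      1.    ]]
```

View pics/scene0.png

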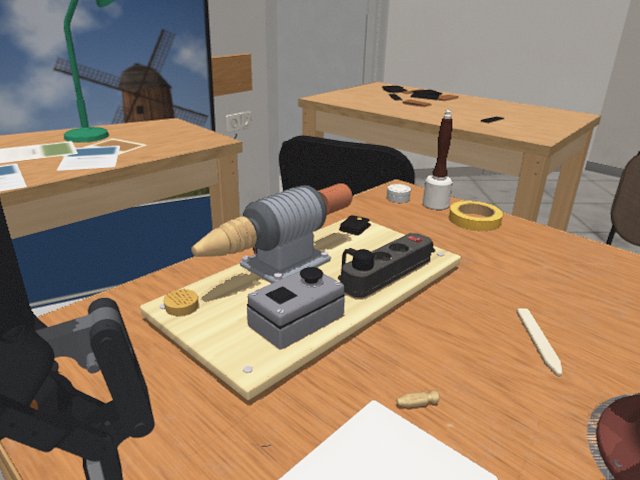

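View pics/side0.png

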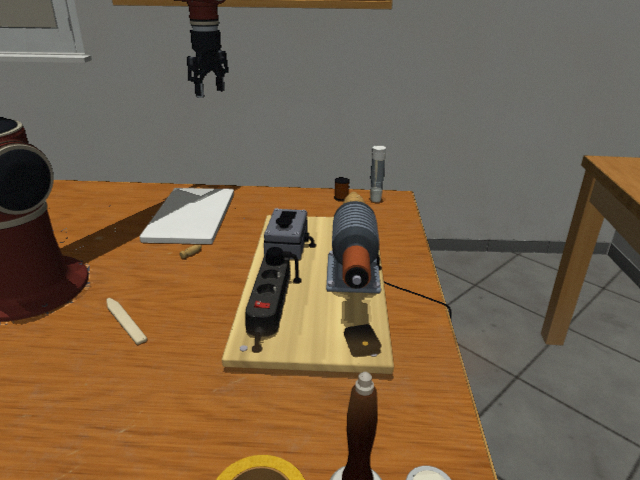

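View pics/wrist0.png

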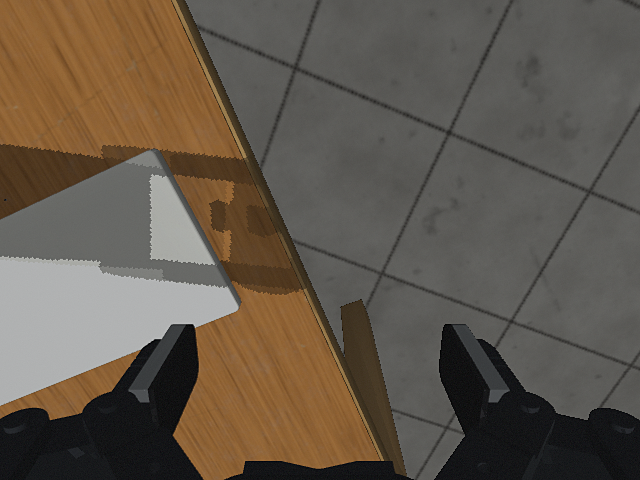

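The scene view shows the switch box at about (295,300), with the stop mushroom at (312,274) and the square start button at (282,295). The strip's red rocker is at (415,240) in scene and (262,304) in side. I'll enlarge both.

```bash
python3 - <<'E'
from h import *
def crop(n,a,b,c,d,s,o):
    im=np.load(f'pics/{n}.npz')['frame'][b:d,a:c,::-1]
    cv2.imwrite(f'pics/{o}.png',cv2.resize(im,None,fx=s,fy=s,interpolation=cv2.INTER_CUBIC))
crop('scene0',240,220,440,350,4,'sc_c')
crop('side0',220,190,340,370,3.3,'si_c')
E
```

```text
(no output)
```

View pics/sc_c.png

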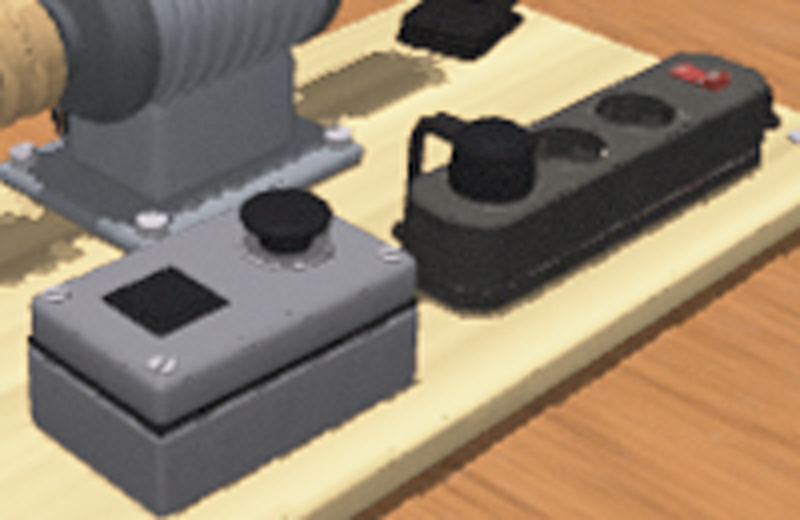

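View pics/si_c.png

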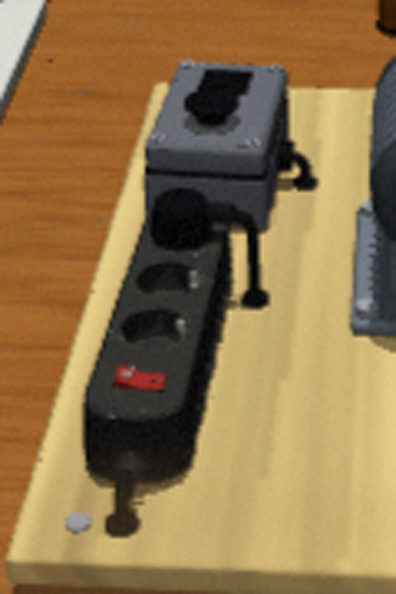

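```bash
python3 - <<'E'
from h import *
np.set_printoptions(precision=4,suppress=True)
a=np.load('pics/scene0.npz');b=np.load('pics/side0.npz')
S=lambda x,y:(240+x/4-.4,220+y/4-.4)
D=lambda x,y:(220+x/3.3-.35,190+y/3.3-.35)
def both(n,f,uv,z): print(n,np.array(uv),'depth',pt(f,*uv),'plane',pt(f,*uv,z))
both('stop sc',a,S(286,208),.099)
both('start sc',a,S(166,300),.086)
both('rocker sc c',a,S(702,77),.07)
both('rocker sc nearend',a,S(717,80),.073)
both('rocker sc farend',a,S(688,73),.068)
for q in [(57,296),(162,363),(392,256)]: both('screw',a,S(*q),.082)
both('stop si',b,D(213,95),.099)
both('start si',b,D(228,78),.086)
both('rocker si c',b,D(139,379),.07)
both('rocker si L',b,D(115,377),.073)
both('rocker si R',b,D(164,381),.068)
both('board corner si',b,D(12,575),.026)
both('board bl',b,D(160,87),.026)
both('bolt',b,D(77,522),.026)
E
```

```text
stop sc [311.1 271.6] depth [0.4851 0.1133 0.0976] plane [0.4834 0.1151 0.099 ]
start sc [281.1 294.6] depth [0.4864 0.1713 0.0846] plane [0.4847 0.1729 0.086 ]
rocker sc c [415.1  238.85] depth [ 0.4704 -0.1369  0.0675] plane [ 0.4678 -0.1324  0.07  ]
rocker sc nearend [418.85 239.6 ] depth [ 0.4605 -0.1327  0.071 ] plane [ 0.4584 -0.1291  0.073 ]
rocker sc farend [411.6  237.85] depth [ 0.477  -0.1359  0.0675] plane [ 0.4765 -0.135   0.068 ]
screw [253.85 293.6 ] depth [0.5189 0.1922 0.0811] plane [0.5178 0.1931 0.082 ]
screw [280.1  310.35] depth [0.4638 0.1948 0.0809] plane [0.4626 0.1959 0.082 ]
screw [337.6 283.6] depth [0.4544 0.0901 0.0807] plane [0.4531 0.0917 0.082 ]
stop si [284.1955 218.4379] depth [0.4853 0.1181 0.101 ] plane [0.4849 0.1222 0.099 ]
start si [288.7409 213.2864] depth [0.4901 0.1728 0.0864] plane [0.4901 0.1736 0.086 ]
rocker si c [261.7712 304.4985] depth [ 0.4695 -0.1321  0.0704] plane [ 0.4694 -0.1316  0.07  ]
rocker si L [254.4985 303.8924] depth [ 0.4571 -0.1279  0.0681] plane [ 0.4583 -0.1345  0.073 ]
rocker si R [269.347  305.1045] depth [ 0.4817 -0.1326  0.0699] plane [ 0.4814 -0.13    0.068 ]
board corner si [223.2864 363.8924] depth [ 0.4191 -0.2134  0.0182] plane [ 0.4213 -0.2218  0.026 ]
board bl [268.1348 216.0136] depth [0.4328 0.2747 0.0288] plane [0.4321 0.2805 0.026 ]
bolt [242.9833 347.8318] depth [ 0.4455 -0.1877  0.0281] plane [ 0.445  -0.1853  0.026 ]
```

carry_out --moves '[[[0,0,-0.94,0,0,0,-1],[0,0,-0.94,0,0,0,-1],[0,0,-0.94,0,0,0,-1],[0,0,-0.94,0,0,0,-1],[0,0,-0.94,0,0,0,-1],[0,0,0,-0.95,0.45,0,-1],[0,0,0,-0.95,0.45,0,-1],[0,0,0,-0.95,0.45,0,-1]]]'

```text
time: 0.82
tool_pos: [0.3034, 0.4585, 0.2305]
tool_rot: [0.0, 0.707, 0.707, -0.001]
contact_force: [1.0, 0.4, 0.7]
gripper_width: -0.005
```

carry_out --moves '[[[0,0,0,-0.95,0.45,0,-1],[0,0,0,-0.95,0.45,0,-1],[0,0,0,-0.95,0.45,0,-1],[0,0,0,-0.95,0.45,0,-1],[0,0,0,-0.95,0.45,0,-1],[0,0,0,-0.95,0.45,0,-1],[0,0,0,0,0,0,-1],[0,0,0,0,0,0,-1]]]'

```text
time: 1.48
tool_pos: [0.4108, 0.2318, 0.2311]
tool_rot: [-0.0, 0.709, 0.705, -0.0]
contact_force: [0.1, 1.2, -0.8]
gripper_width: -0.002
```

```bash
python3 - <<'E'
from h import *
np.set_printoptions(precision=4,suppress=True)
s=state();print(s['time'],s['tool_pos'],s['tool_rot'],s['gripper_width'],s['contact_force'])
save('wrist','w1')
E
```

```text
1.4833 [0.4108 0.2318 0.2311] [-0.0002  0.7094  0.7048 -0.0001] -0.001603669212789623 [ 0.065   1.1923 -0.8418]
```

View pics/w1.png

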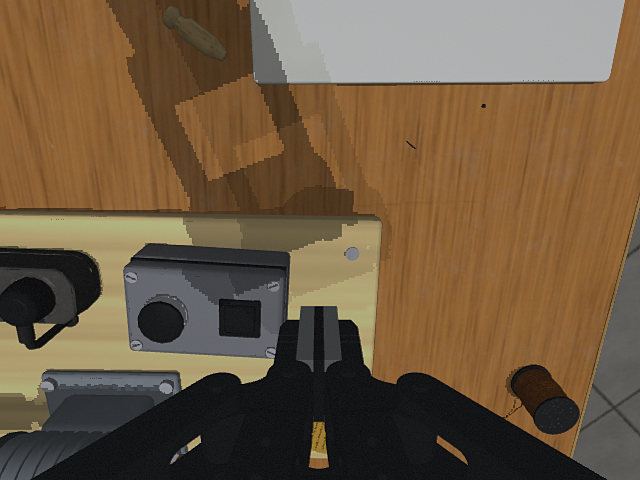

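Wrist view: stop head at (161,321), start button at (240,318), and the shut fingers have narrow tips at (319,310).

```bash
python3 - <<'E'
from h import *
from scipy.spatial.transform import Rotation as R
np.set_printoptions(precision=4,suppress=True)
f=dict(np.load('pics/w1.npz'))
q=[-0.0002,0.7094,0.7048,-0.0001]
T=np.eye(4);T[:3,:3]=R.from_quat(q[1:]+q[:1]).as_matrix();T[:3,3]=[0.4108,.2318,.2311]
f['world_from_camera']=T@f['hand_eye']
for n,u,v,z in [('stop',160.5,321,.099),('start',239.5,318,.086),('scr',131,278,.082),('scr',274,287,.082),('scr',136,345,.082),('scr',271,352,.082),('tipL',302,308,None),('tipR',337,308,None),('tipLb',305,330,None),('knuckL',230,375,None),('fing',288,325,None)]:
    print(n,pt(f,u,v),pt(f,u,v,z))
E
```

```text
stop [0.4817 0.1164 0.0976] [0.481 0.117 0.099]
start [0.4861 0.1719 0.0858] [0.4861 0.1719 0.086 ]
scr [0.4543 0.0923 0.0817] [0.4542 0.0924 0.082 ]
scr [0.4612 0.199  0.0844] [0.4623 0.1987 0.082 ]
scr [0.5108 0.0885 0.0832] [0.5115 0.0879 0.082 ]
scr [0.5181 0.1942 0.083 ] [0.5187 0.194  0.082 ]
tipL [0.4002 0.2263 0.2359] [0.4002 0.2263 0.2359]
tipR [0.5086 0.2487 0.0275] [0.5086 0.2487 0.0275]
tipLb [0.3996 0.2279 0.2524] [0.3996 0.2279 0.2524]
knuckL [0.3987 0.2085 0.277 ] [0.3987 0.2085 0.277 ]
fing [0.4042 0.2215 0.241 ] [0.4042 0.2215 0.241 ]
```

carry_out --moves '[[[0,0,0,-0.725,0.456,0,-1],[0,0,0,-0.725,0.456,0,-1],[0,0,0,-0.725,0.456,0,-1],[0,0,0,-0.725,0.456,0.2,-1],[0,0,0,0,0,0.9,-1],[0,0,0,0,0,0.9,-1],[0,0,0,0,0,0.7,-1],[0,0,0,0,0,0,-1]]]'

```text
time: 2.2
tool_pos: [0.4777, 0.1185, 0.116]
tool_rot: [-0.004, 0.707, 0.707, -0.005]
contact_force: [-1.6, -0.2, -0.6]
gripper_width: -0.002
```

```bash
python3 - <<'E'
from h import *
np.set_printoptions(precision=4,suppress=True)
s=state();print(s['time'],s['tool_pos'],s['tool_rot'],s['joint_pos'],s['contact_force'])
save('scene','s2',(240,180,440,330),4)
save('side','d2',(220,150,340,300),4)
E
```

```text
2.2 [0.4777 0.1185 0.116 ] [-0.0044  0.7069  0.7073 -0.005 ] [ 0.0917 -0.1604  2.0164  0.0004  1.299  -1.4799] [-1.591  -0.1726 -0.572 ]
```

View pics/s2.png

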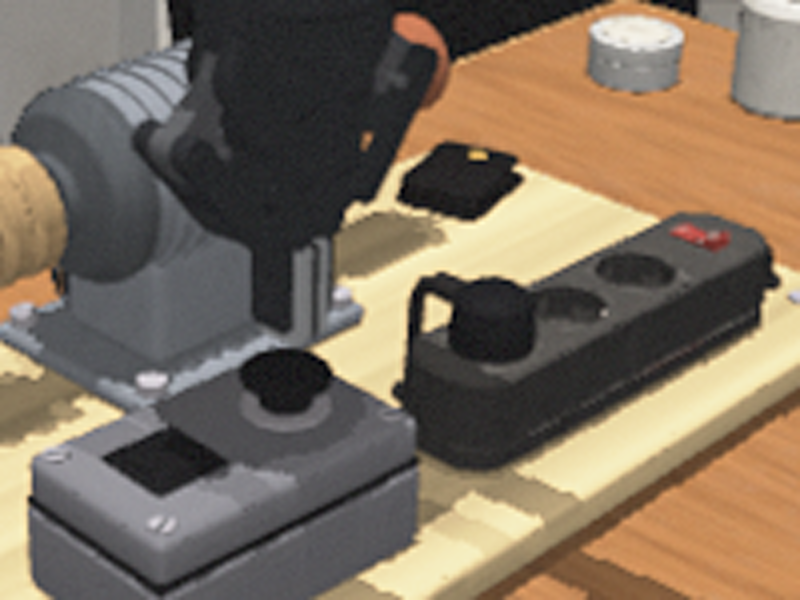

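View pics/d2.png

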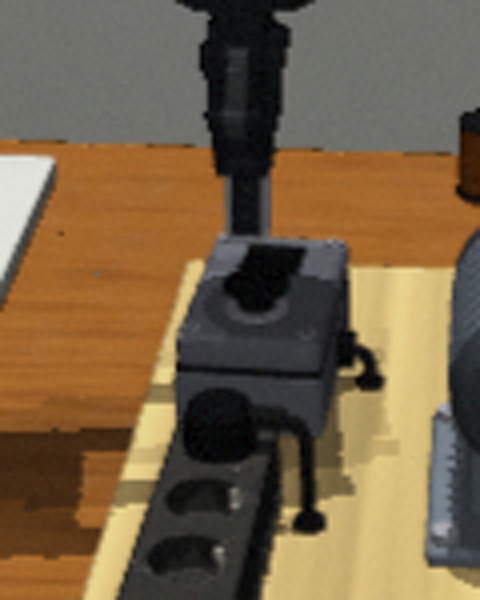

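The scene crop shows the tips at about (290,330), just above and behind the stop head at (285,375). The arm was still settling, so I'll idle two rows.

carry_out --moves '[[[0,0,0,0,0,0,-1],[0,0,0,0,0,0,-1]]]'

```text
time: 2.47
tool_pos: [0.4847, 0.1184, 0.1263]
tool_rot: [0.002, 0.707, 0.707, 0.002]
contact_force: [0.6, 0.3, -0.8]
gripper_width: 0.001
```

carry_out --moves '[[[0,0,0,-0.05,0,0,-1],[0,0,0,0,0,0.12,-1],[0,0,0,0,0,0.12,-1],[0,0,0,0,0,0.12,-1],[0,0,0,0,0,0,-1],[0,0,0,0,0,0,-1],[0,0,0,0,0,0,-1]]]'

```text
time: 3.05
tool_pos: [0.4828, 0.1154, 0.1087]
tool_rot: [-0.0, 0.708, 0.706, -0.0]
contact_force: [0.1, 0.8, 1.2]
gripper_width: -0.001
```

carry_out --moves '[[[0,0,0,0,0.02,0.1,-1],[0,0,0,0,0,0.1,-1],[0,0,0,0,0,0.08,-1],[0,0,0,0,0,0.06,-1],[0,0,0,0,0,0.06,-1],[0,0,0,0,0,0,-1],[0,0,0,0,0,0,-1]]]'

```text
time: 3.63
tool_pos: [0.4834, 0.1154, 0.0924]
tool_rot: [-0.0, 0.708, 0.707, -0.0]
contact_force: [-0.4, 0.4, 1.2]
gripper_width: -0.001
```

```bash
python3 - <<'E'
from h import *
save('scene','s3',(240,180,440,330),4)
E
```

```text
(no output)
```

View pics/s3.png

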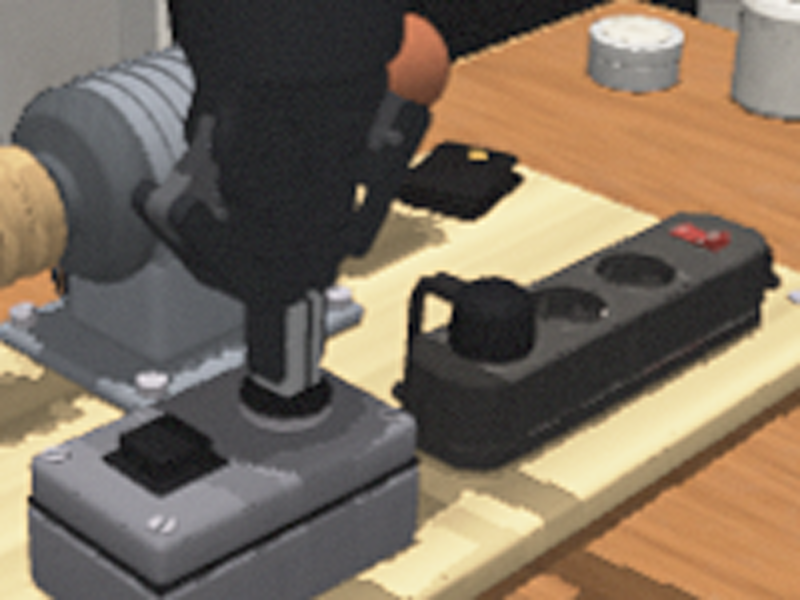

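The start button (165,445 in the crop) now stands out and the stop head is down. Next I'll lift, move to the rocker and look.

carry_out --moves '[[[0,0,0,0,0,-0.5,-1],[0,0,0,0,0,-0.9,-1],[0,0,0,0,0,-0.6,-1],[0,0,0,-0.9,-0.09,0,-1],[0,0,0,-0.9,-0.09,0,-1],[0,0,0,-0.9,-0.09,0,-1],[0,0,0,-0.9,-0.09,0,-1],[0,0,0,-0.9,-0.09,0,-1]]]'

```text
time: 4.35
tool_pos: [0.4649, -0.0659, 0.1731]
tool_rot: [0.0, 0.707, 0.707, 0.0]
contact_force: [0.7, 0.3, -0.1]
gripper_width: -0.003
```

carry_out --moves '[[[0,0,0,-0.9,-0.09,0,-1],[0,0,0,-0.75,-0.09,0,-1],[0,0,0,0,0,0,-1],[0,0,0,0,0,0,-1],[0,0,0,0,0,0,-1],[0,0,0,0,0,0,-1]]]'

```text
time: 4.85
tool_pos: [0.4582, -0.1294, 0.1727]
tool_rot: [-0.0, 0.707, 0.707, 0.0]
contact_force: [-0.5, 0.2, -0.3]
gripper_width: -0.008
```

```bash
python3 - <<'E'
from h import *
from scipy.spatial.transform import Rotation as R
np.set_printoptions(precision=4,suppress=True)
s=state();print(s['time'],s['tool_pos'],s['tool_rot'],s['joint_pos'],s['contact_force'])
f=save('wrist','w4')
q=s['tool_rot']
T=np.eye(4);T[:3,:3]=R.from_quat(list(q[1:])+[q[0]]).as_matrix();T[:3,3]=s['tool_pos']
f['world_from_camera']=T@f['hand_eye']; np.savez('pics/w4.npz',**f)
E
```

```text
4.85 [ 0.4582 -0.1294  0.1727] [-0.0002  0.7072  0.707   0.0001] [-0.432  -0.2729  2.0118  0.0004  1.4031 -2.0026] [-0.5217  0.2317 -0.3444]
```

View pics/w4.png

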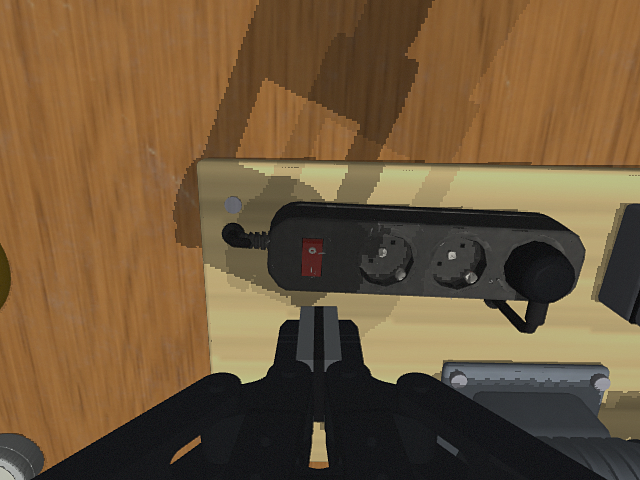

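The red rocker is at (302–322, 238–276), with its raised end at the top of the image, towards the robot.

```bash
python3 - <<'E'
from h import *
np.set_printoptions(precision=4,suppress=True)
f=np.load('pics/w4.npz')
im=f['frame'][200:310,250:400,::-1]
cv2.imwrite('pics/w4c.png',cv2.resize(im,None,fx=5,fy=5,interpolation=cv2.INTER_CUBIC))
for n,u,v,z in [('near',312,239,.073),('far',312,275,.067),('mid',312,258,.069)]: print(n,pt(f,u,v),pt(f,u,v,z))
for v in range(232,284,4): print(v,pt(f,312,v))
E
```

```text
near [ 0.4575 -0.1328  0.0677] [ 0.4558 -0.1327  0.073 ]
far [ 0.4813 -0.1329  0.0679] [ 0.4817 -0.1329  0.067 ]
mid [ 0.4698 -0.1328  0.0682] [ 0.4695 -0.1328  0.069 ]
232 [ 0.4531 -0.1328  0.0674]
236 [ 0.4557 -0.1328  0.0672]
240 [ 0.4577 -0.1328  0.0691]
244 [ 0.4592 -0.1327  0.0723]
248 [ 0.4615 -0.1327  0.073 ]
252 [ 0.4644 -0.1328  0.0721]
256 [ 0.4679 -0.1328  0.0698]
260 [ 0.471  -0.1328  0.0684]
264 [ 0.4741 -0.1329  0.0674]
268 [ 0.4763 -0.1329  0.0686]
272 [ 0.4791 -0.1329  0.0683]
276 [ 0.4822 -0.1329  0.0674]
280 [ 0.4849 -0.1329  0.0677]
```

View pics/w4c.png

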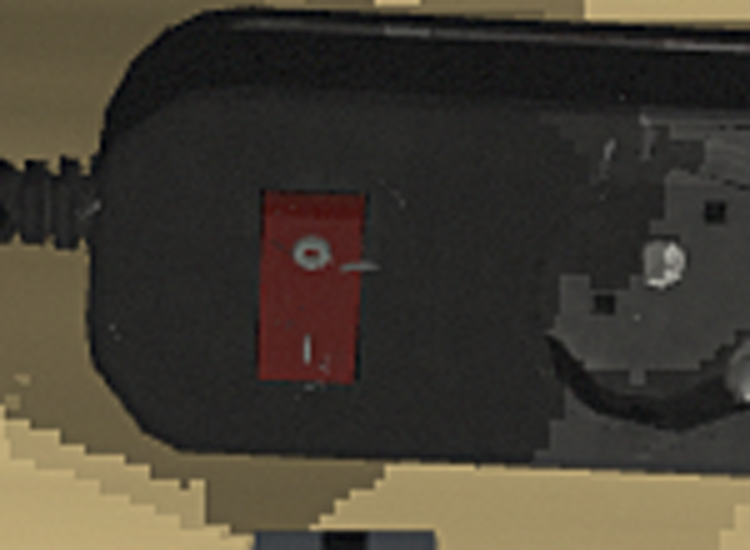

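carry_out --moves '[[[0,0,0,-0.075,0,0.4,-1],[0,0,0,0,0,0.7,-1],[0,0,0,0,0,0.6,-1],[0,0,0,0,0,0.4,-1],[0,0,0,0,0,0,-1],[0,0,0,0,0,0,-1],[0,0,0,0,0,0,-1],[0,0,0,0,0,0,-1]]]'

```text
time: 5.57
tool_pos: [0.4594, -0.1337, 0.0908]
tool_rot: [0.002, 0.707, 0.707, 0.001]
contact_force: [-0.2, 0.2, -0.5]
gripper_width: -0.001
```

Next I'll descend about 22 mm, with a small y correction.

carry_out --moves '[[[0,0,0,0.02,-0.02,0.12,-1],[0,0,0,0,0,0.12,-1],[0,0,0,0,0,0.08,-1],[0,0,0,0,0,0.08,-1],[0,0,0,0,0,0.06,-1],[0,0,0,0,0,0.06,-1],[0,0,0,0,0,0,-1],[0,0,0,0,0,0,-1]]]'

```text
time: 6.23
tool_pos: [0.4554, -0.1327, 0.0695]
tool_rot: [-0.003, 0.708, 0.707, -0.002]
contact_force: [-13.0, 3.2, 18.4]
gripper_width: 0.002
```

```bash
python3 - <<'E'
from h import *
np.set_printoptions(precision=4,suppress=True)
save('side','d5',(230,260,310,340),7)
save('scene','s5',(380,200,460,260),8)
s=state();print(s['time'],s['tool_pos'],s['contact_force'],s['ft_torque'])
E
```

```text
6.3333 [ 0.4554 -0.1327  0.0695] [-13.5974   3.3033  16.7721] [0.4866 2.2218 0.0466]
```

View pics/d5.png

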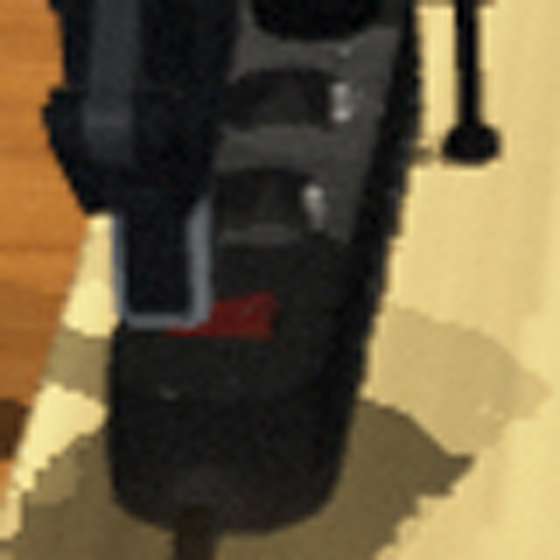

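View pics/s5.png

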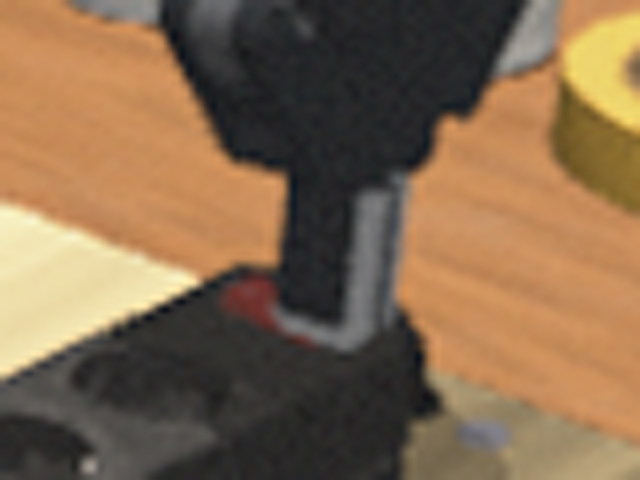

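The tips are on the casing and the rocker's far end looks raised. I'll lift and check with wrist depth.

carry_out --moves '[[[0,0,0,0,0,-0.4,-1],[0,0,0,0,0,-0.8,-1],[0,0,0,0,0,-0.8,-1],[0,0,0,0,0,-0.6,-1],[0,0,0,0,0,0,-1],[0,0,0,0,0,0,-1],[0,0,0,0,0,0,-1]]]'

```text
time: 6.92
tool_pos: [0.4568, -0.1325, 0.1711]
tool_rot: [-0.001, 0.708, 0.706, -0.0]
contact_force: [-0.1, 0.5, -0.2]
gripper_width: -0.001
```

```bash
python3 - <<'E'
from h import *
from scipy.spatial.transform import Rotation as R
np.set_printoptions(precision=4,suppress=True)
s=state();print(s['time'],s['tool_pos'],s['tool_rot'],s['contact_force'])
f=save('wrist','w6',(250,200,400,310),5)
q=s['tool_rot']
T=np.eye(4);T[:3,:3]=R.from_quat(list(q[1:])+[q[0]]).as_matrix();T[:3,3]=s['tool_pos']
f['world_from_camera']=T@f['hand_eye']
for v in range(228,288,4): print(v,pt(f,309,v))
save('scene','s6',(240,200,440,330),4)
E
```

```text
6.9167 [ 0.4568 -0.1325  0.1711] [-0.0006  0.7077  0.7065 -0.0002] [-0.1252  0.4854 -0.1987]
228 [ 0.4488 -0.1376  0.0668]
232 [ 0.4512 -0.1376  0.0671]
236 [ 0.4535 -0.1376  0.068 ]
240 [ 0.4562 -0.1377  0.0675]
244 [ 0.4584 -0.1377  0.0685]
248 [ 0.4612 -0.1377  0.068 ]
252 [ 0.4637 -0.1377  0.0682]
256 [ 0.4659 -0.1377  0.0694]
260 [ 0.4687 -0.1378  0.0689]
264 [ 0.4711 -0.1378  0.0696]
268 [ 0.4733 -0.1378  0.0706]
272 [ 0.4755 -0.1378  0.0718]
276 [ 0.478  -0.1378  0.0722]
280 [ 0.483  -0.1379  0.067 ]
284 [ 0.4856 -0.138   0.0672]
```

View pics/w6.png

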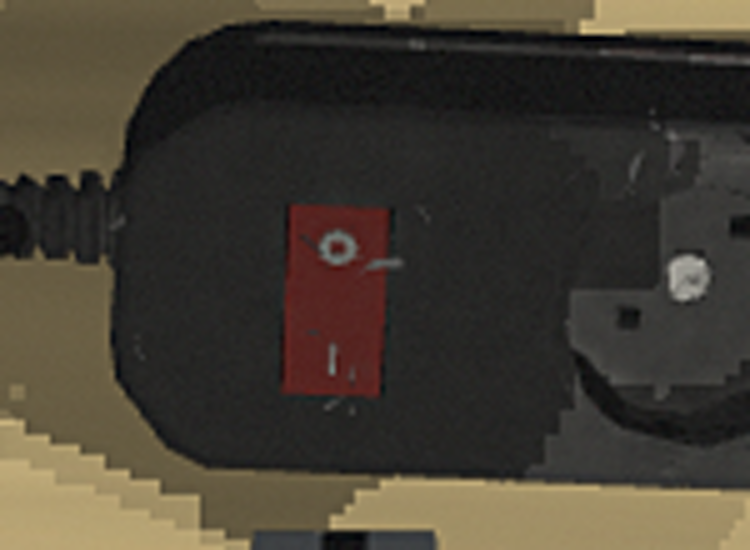

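View pics/s6.png

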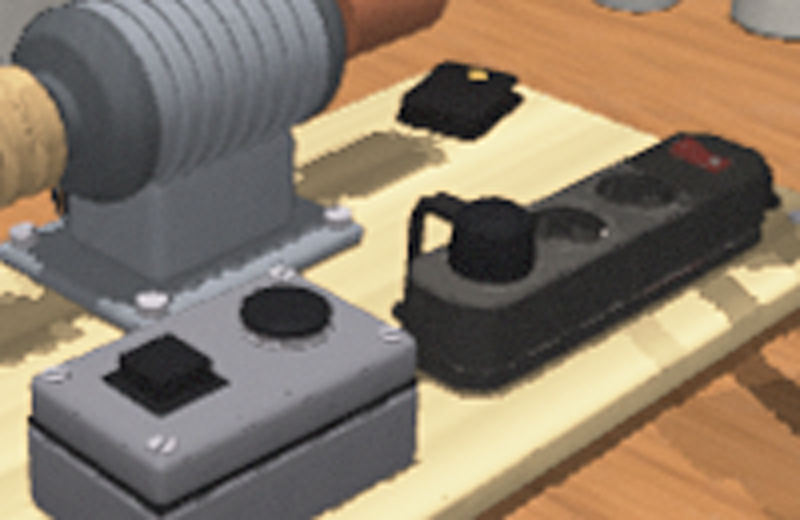

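```bash
python3 - <<'E'
from h import *
from scipy.spatial.transform import Rotation as R
np.set_printoptions(precision=5,suppress=True)
f4=dict(np.load('pics/w4.npz'));f6=dict(np.load('pics/w6.npz'))
T=np.eye(4);q=[-0.0006,.7077,.7065,-.0002];T[:3,:3]=R.from_quat(q[1:]+q[:1]).as_matrix();T[:3,3]=[.4568,-.1325,.1711]
f6['world_from_camera']=T@f6['hand_eye']
for f in (f4,f6):
    im=f['frame'].astype(int); v,u=np.nonzero((im[:,:,0]>2*im[:,:,1])&(im[:,:,0]>60))
    m=(v>220)&(v<300)&(u>290)&(u<340);u,v=u[m],v[m]
    P=np.array([pt(f,a,b) for a,b in zip(u,v)])
    C=np.median([pt(f,a,b)[2] for a in range(345,350) for b in range(240,280)])
    C2=np.median([pt(f,a,b)[2] for a in range(288,296) for b in range(240,280)])
    c=.4692
    for lo in np.arange(-.012,.012,.003):
        k=(P[:,0]-c>=lo)&(P[:,0]-c<lo+.003); print('%.4f %.5f %d'%(lo+.0015,np.median(P[k,2])-(C+C2)/2 if k.any() else 0,k.sum()))
    print(C,C2)
E
```

```text
-0.0105 0.00368 128
-0.0075 0.00389 51
-0.0045 0.00276 42
-0.0015 0.00150 76
0.0015 0.00104 86
0.0045 0.00077 82
0.0075 0.00083 76
0.0105 0.00096 75
0.06770383742096618 0.06744019690256567
-0.0105 0.00089 85
-0.0075 0.00084 47
-0.0045 0.00098 73
-0.0015 0.00089 93
0.0015 0.00178 102
0.0045 0.00309 95
0.0075 0.00393 85
0.0105 0.00463 42
0.06758678256671671 0.06739869005910576
```

The on profile mirrors the off one exactly, so the rocker is fully on. Next is the start button.

carry_out --moves '[[[0,0,0,0.95,0.095,0,-1],[0,0,0,0.95,0.095,0,-1],[0,0,0,0.95,0.095,0,-1],[0,0,0,0.95,0.095,0,-1],[0,0,0,0.95,0.095,0,-1],[0,0,0,0.95,0.095,0,-1],[0,0,0,0.95,0.095,0,-1],[0,0,0,0.95,0.095,0,-1]]]'

```text
time: 7.68
tool_pos: [0.4871, 0.173, 0.1703]
tool_rot: [-0.001, 0.708, 0.707, -0.001]
contact_force: [0.9, -0.7, -0.5]
gripper_width: -0.0
```

carry_out --moves '[[[0,0,0,0,0,0.4,-1],[0,0,0,0,0,0.6,-1],[0,0,0,0,0,0.4,-1],[0,0,0,0,0,0,-1],[0,0,0,0,0,0,-1],[0,0,0,0,0,0,-1],[0,0,0,0,0,0,-1]]]'

```text
time: 8.27
tool_pos: [0.4891, 0.1712, 0.1174]
tool_rot: [0.001, 0.708, 0.706, 0.001]
contact_force: [-1.0, 0.1, 0.5]
gripper_width: 0.002
```

carry_out --moves '[[[0,0,0,0,-0.02,0.15,-1],[0,0,0,0,0,0.15,-1],[0,0,0,0,0,0.12,-1],[0,0,0,0,0,0.08,-1],[0,0,0,0,0,0.08,-1],[0,0,0,0,0,0.08,-1],[0,0,0,0,0,0.07,-1],[0,0,0,0,0,0,-1]]]'

```text
time: 8.93
tool_pos: [0.4872, 0.1712, 0.0863]
tool_rot: [-0.0, 0.708, 0.707, -0.0]
contact_force: [0.5, -0.1, 0.3]
gripper_width: -0.002
```

carry_out --moves '[[[0,0,0,0,0,0,-1],[0,0,0,0,0,0,-1]]]'

```text
time: 9.1
tool_pos: [0.4874, 0.1713, 0.087]
tool_rot: [0.0, 0.708, 0.707, 0.0]
contact_force: [0.5, -0.2, -0.2]
gripper_width: 0.003
```

```bash
python3 - <<'E'
from h import *
save('scene','s7',(240,200,440,330),4)
E
```

```text
(no output)
```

View pics/s7.png

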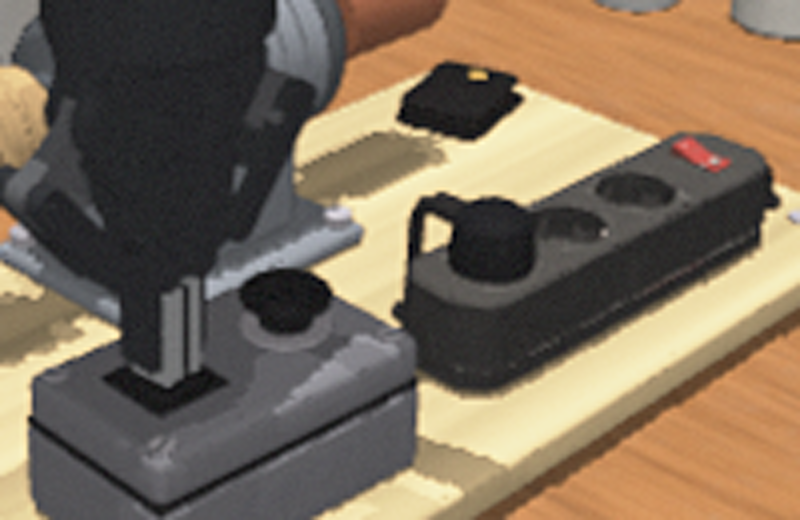

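The start button has gone in and the stop head is up again. I'll press slightly further to feel the end stop, then retreat.

carry_out --moves '[[[0,0,0,0,0,0.05,-1],[0,0,0,0,0,0.03,-1],[0,0,0,0,0,0,-1],[0,0,0,0,0,0,-1]]]'

```text
time: 9.48
tool_pos: [0.4879, 0.1714, 0.0859]
tool_rot: [0.0, 0.708, 0.707, 0.0]
contact_force: [-5.5, -0.5, 11.2]
gripper_width: -0.004
```

carry_out --moves '[[[0,0,0,0,0,-0.4,-1],[0,0,0,0,0,-0.8,-1],[0,0,0,0,0,-0.9,-1],[0,0,0,0,-0.9,-0.5,-1],[0,0,0,0,-0.9,0,-1],[0,0,0,0.5,0,0,-1],[0,0,0,0,0,0,-1],[0,0,0,0,0,0,-1]]]'

```text
time: 10.15
tool_pos: [0.4153, 0.1916, 0.188]
tool_rot: [0.0, 0.707, 0.707, 0.0]
contact_force: [-0.8, -0.5, -0.2]
gripper_width: -0.0
```

```bash
python3 - <<'E'
from h import *
from scipy.spatial.transform import Rotation as R
np.set_printoptions(precision=4,suppress=True)
s=state();print(s['time'],s['tool_pos'],s['contact_force'])
f=save('scene','s8',(140,180,440,380),2.6)
for n,u,v in [('stop',311,271.5),('start',281,294.5)]:
    print(n,pt(f,u,v))
save('wrist','w8')
save('side','d8')
E
```

```text
10.15 [0.4153 0.1916 0.188 ] [-0.7718 -0.4533 -0.1704]
stop [0.4855 0.1132 0.0975]
start [0.4861 0.1718 0.0851]
```

View pics/s8.png

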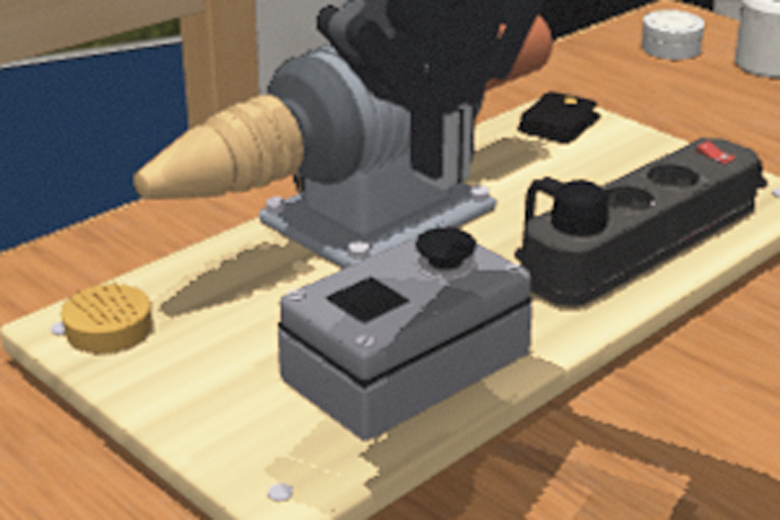

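View pics/d8.png

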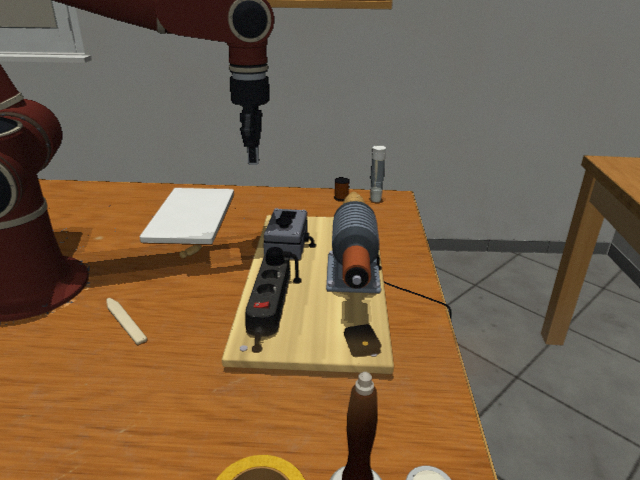

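The last pictures show the start button in at (368,298), the stop head out at (445,245) and the rocker on at (715,152). The wax block and key case are where they were, and the arm is clear of everything.

```bash
python3 -c "
from plant import ticket;print(ticket.job_done())"
```

```text
the job is handed in; nothing more can be done
None
```

I pressed the stop button, switched the strip's rocker on, then pressed the start button in, in that order with the shut fingertips. I handed the job in at about 10.3 s of the 48 s; no verdict was reported.

- **Stop button:** after the press, the start button stood out and the stop head was down in the scene picture.
- **Rocker:** the wrist camera's height profile after the press was the mirror image of the one before it, so it is fully on. During this press the fingers slid about 4 mm towards the robot, with about 13 N sideways and 18 N upward on the wrist. That is well under the limits.
- **Start button:** I pressed it to its end stop, feeling about 11 N. Its top then measured 0.085 m and the stop head's 0.0975 m. That matches start in (0.086 expected) and stop out (0.099 expected) within the cameras' 2 mm.
- **Surroundings:** in the last pictures the wax block and key case looked unmoved, and the arm never came near the wooden head or sanding drum. The gripper ended clear of everything, and no check failed.

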